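Make up a labelling kit and a proving kit

ROBOT

A 6-joint arm with a two-finger parallel gripper is mounted at the origin on the work surface; the furniture and walls round the work are solid. World frame = base frame: x ahead of the robot, y to its left, z up, the work surface at z = 0. Lengths are in mm, angles in rad, forces in N, time in s.
With the tool pointing down it reaches from about 275 to 750 mm from the base axis. Payload 10.2 kg.
Tool frame: the origin (TCP) lies at the very end of the fingers, on their centre line; the grasp point (between the pads) lies 19 mm behind it (ctrl.tcp_to_grasp is the distance from the TCP to the grasp point, in mm); z points along the fingers, x is the direction in which the jaws open and shut, and the axes are right-handed (so a half turn about z gives the same grasp; the last joint's range is limited). The gripper opens to 85 mm and grips with 20 to 120 N. Pads are 22 mm wide; open, the fingers measure 114 mm over their backs; the gripper's body (76 mm by 85 mm) begins 54 mm behind the grasp point. The pads swing forward as they close: fully open they stand 13 mm farther back than shut.
Start: joints at [0.993, 0.313, 1.498, -0, 1.331, -0.223], TCP at [182.399, 492.302, 231.294] pointing down, gripper open.
Joint ranges: [-2.94, 2.94], [-0.97, 2.17], [0.19, 2.56], [-1.23, 4.37], [0.02, 3.11], [-2.88, 2.88]. Speed limits (rad/s): [2.39, 2.39, 3.01, 3.14, 3.14, 3.14].

INTERFACE

Orientations are given as a unit quaternion [w, x, y, z].
In Python, from rig import monitor, vision, order, ctrl gives the robot as it stands. The module is installed in compiled form; this text tells all that it offers.
- The arm moves only by the shell command python3 -m pendant 'ROWS' [FORCE]. ROWS is JSON, a list that holds one entry, the list of rows, each a list of 5 numbers: the closure, from -1 (fully open) to 1 (shut), then the shift along the world's x, y, z in m, then the turn about the world's z in degrees. In form: [[[fingers, dx, dy, dz, spin], ...]]. A call has 1 to 20 rows; each row is the pose to reach, as a shift and turn from the pose commanded when the call began; what a row does not reach only later rows make up. A row lasts 1/10 s, in which the tool goes at most 50 mm and 8.59 degrees, less where a joint would pass 70% of its speed; a pose out of reach is approached as far as the arm can. A call with a gripper value outside its range is refused whole. The fingers move at their own pace and stop on an object; FORCE is the grip in N (left out, the last holds). Time passes only in rows, so rows that repeat a pose let the fingers close. It gives the time, the measured TCP pose, the force and the opening at its end, in the units of the state.
- monitor.sense(): the state, without advancing time (a new reading comes with each control period).
- vision.capture(name): name is "side" or "top"; returns (picture, depth): 480x640x3 uint8, red, green, blue; 480x640 float32, mm along the optical axis (not along the pixel's ray), 0 where there is no reading.
- vision.camera_info(name): a dict with "fov_y" (degrees; the focal length in pixels is half the picture's height over the tangent of half this angle, whatever the lens; pixels are square), "cx", "cy" (the principal point, pixels), "R" (3x3) and "t" (3): a world point X has camera coordinates R X + t. Camera axes: x right, y down, z forward; pixel columns grow to the right and rows downward; lengths in mm; the calibration is good to about 2 mm. A picture is of the moment at which its call begins. camera_info takes no time and is no camera call.
- order.finish_job(): hands the job in, once; it reports no verdict.
The state is a dict: "time_s": time; "joints": joint angles; "dq": joint speeds; "tau": joint torques, N m; "eef_pos": TCP position; "ee_rot": TCP orientation; "force": force on the tool from outside, world axes, zero at the start; "wrist_torque": the same for the moment, N m; "grip_width": opening from 0.0 (shut) to 1.0 (fully open).
Only numpy, scipy, OpenCV 4.12 (cv2) and the standard library are available. Lean on these libraries where they do the work, as an engineer would, in place of code of your own. Each camera call takes 0.05 s, during which the arm holds its last target.

TASK

Make up two kits from the things on the worktable: on the yellow tray the labelling kit, with the red tape roll flat on the large black disc, the six-sided cream cup upright on the small disc and the marker lying along the black bar. On the green tray make up the proving kit, with the white wind-up timer upright on the large disc and the blue fluted cup upright on the small disc. Centre each thing on its mark and leave the wicker pot where it stands.

Things in the scene. Friction and masses are not known exactly. Their poses are not given: they have to be found in the camera images.
- tape_red_mid (a point): Roll of red label tape on a cardboard core, lying flat: a ring of 60 mm outer diameter, 22 mm high, with a hole 38 mm across. Point: centre of the ring (in the hole), half-way up, 11 mm over its underside; z along the ring's axis. Which face is up does not matter.
- hex_cup_mid (a point): Shallow cream six-sided cup with a dark rim line, standing open side up, 41 mm across (its x) by 44 mm (its y), 34 mm high, walls a few mm thick, narrower at the foot. Point: on its axis half-way up, 17 mm over its foot; z up.
- marker_mid (a point): Black label marker with a red cap, lying flat, 134 mm long and 15 mm thick. Point: its middle, half-way up, 7.5 mm over the surface; y runs along its length. Which end points where does not matter.
- timer_mid (a point): White round wind-up timer, 64 mm across and 38 mm high: base 64 mm across up to 18 mm, dial 58 mm across up to 28 mm, and on top a raised grip bar 8 mm wide (its x) and 50 mm long (its y), from 28 to 38 mm. The dial does not turn. Point: on its axis half-way up, 19 mm over its underside; z up.
- blue_cup_mid (a point): Low round fluted blue cup standing open side up, 40 mm across the rim, 35 mm high, narrower at the foot (32 mm). Point: on its axis half-way up, 17.5 mm over its foot; z up.
- yellow_tray: Yellow low-rimmed kit tray, 180 x 200 mm (its x by its y), floor 4 mm thick, rim 5 mm thick and 9 mm high over the table, fixed to the table. Origin: centre of its underside, on the table; x across the tray away from the robot, y to the robot's left when unturned, z up. Flat black marks on its floor, centres in the tray's frame: large disc, 72 mm across, at x +30, y +50; small disc, 52 mm across, at x +30, y -55; bar, 146 mm along y by 25 mm, at x -50, y 0.
- green_tray: Green low-rimmed kit tray, 180 x 200 mm (its x by its y), floor 4 mm thick, rim 5 mm thick and 9 mm high over the table, fixed to the table. Origin: centre of its underside, on the table; x across the tray away from the robot, y to the robot's left when unturned, z up. Flat black marks on its floor, centres in the tray's frame: large disc, 76 mm across, at x +30, y +50; small disc, 52 mm across, at x +30, y -55; no bar.
- wicker_pot: Brown coiled wicker pot, 98 mm across and 112 mm high, standing loose among the things; not needed, leave it. Origin: centre of its underside.
There are look-alikes about, which are no part of the job. Of the things shaped like the part that bears tape_red_mid, the red one is meant.

How it is judged:
By the outcome, as a careful person would: the job done as asked, in the order asked, and still so for the second after the job is handed in, with the robot touching nothing.
It also fails if it takes over 112 s, if anything falls off the work surface, if the arm or the gripper's body presses on something with over 40 N, if the wrist force passes 120 N, or if a joint passes its speed limit or range.

## Working session

There is one attempt and no reset: what is moved stays moved. The work goes in short steps, Python scripts to look and compute and a shell command to move; the robot and the scene stay as the last step left them, time stands still between calls to the robot, and variables do not carry over. Pictures are saved under pics/ and viewed, and the job is handed in when it is done.

```bash
mkdir -p pics; python3 - <<'E'
from rig import monitor, vision, order, ctrl
import cv2,numpy as np
print(monitor.sense()); print(ctrl.tcp_to_grasp)
for n in("side","top"):
    p,d=vision.capture(n); cv2.imwrite(f"pics/{n}0.png",p[:,:,::-1]); np.savez(f"pics/{n}0.npz",p=p,d=d)
    i=vision.camera_info(n); print(n,i, d.min(),d.max())
E
```

```text
{'time_s': 0.0, 'joints': array([ 9.92591486e-01,  3.13486296e-01,  1.49842306e+00, -1.52583346e-05,
        1.33099576e+00, -2.23436217e-01]), 'dq': array([ 6.60182756e-04,  1.12507033e-05, -1.46667783e-03, -2.90273600e-04,
       -8.42481057e-04, -8.96872915e-04]), 'tau': array([ 2.82311421e-04, -4.12270582e+01, -2.59739292e+01, -1.81362025e-04,
        4.15352115e-03, -2.74273138e-07]), 'eef_pos': array([182.2635738 , 492.07938899, 230.721781  ]), 'ee_rot': array([ 2.53065123e-04,  8.20782985e-01,  5.71239757e-01, -6.05518109e-04]), 'force': array([0.27130346, 0.22968673, 0.61977822]), 'wrist_torque': array([ 0.02130553, -0.0097301 ,  0.01590371]), 'grip_width': 1.0066523035876744}
18.700000000000003
side {'fov_y': 57.652321942104464, 'cx': 314.15655315037264, 'cy': 239.19432832744738, 'R': array([[ 0.99041472, -0.13792283, -0.00748116],
       [-0.08429622, -0.56064373, -0.82375527],
       [ 0.10942039,  0.81648999, -0.56689618]]), 't': array([-488.10282139,   73.02577531, 1171.01958859])} 0.0 3172.816
top {'fov_y': 55.60069416261274, 'cx': 319.3931284657293, 'cy': 239.4468338394954, 'R': array([[-0.00159784, -0.9996273 ,  0.02725264],
       [-0.99184352, -0.00188918, -0.12744751],
       [ 0.12745149, -0.027234  , -0.99147084]]), 't': array([-21.85548685, 497.72305377, 986.41412958])} 0.0 2109.2947
```

View pics/top0.png

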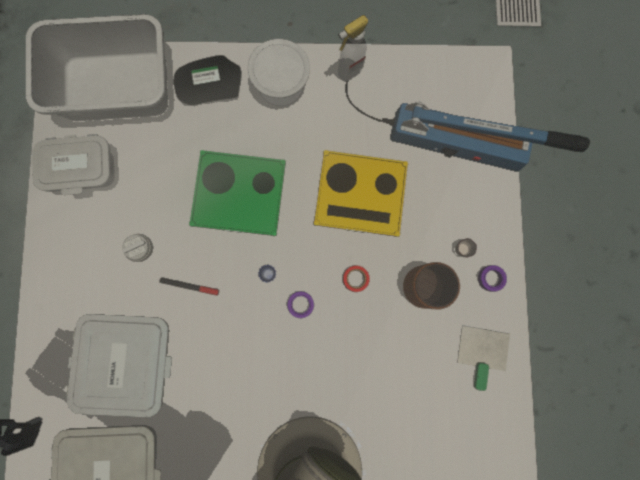

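View pics/side0.png

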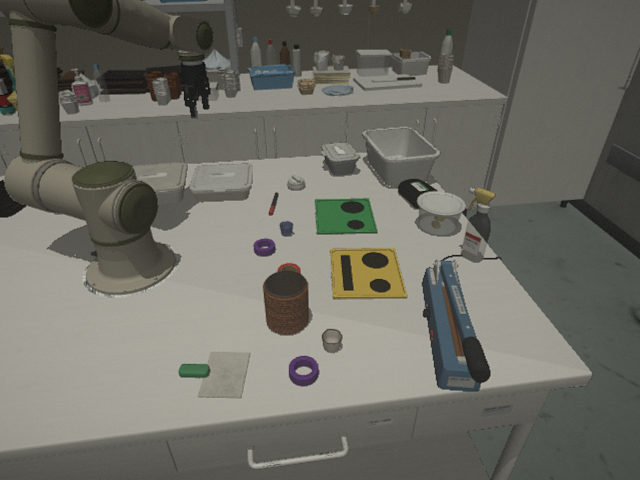

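The top view shows these candidates:
- **Rings:** red (356,278); purple look-alikes at (301,304) and (492,278).
- **Cups:** cream (464,247), blue (267,273); wicker pot (432,285), white bowl (278,70).
- **Marker:** black and red (189,286); the green stick at (482,376) is something else.
- **Timer:** (137,247).

I'll check these in a close crop.

```bash
cat > h.py <<'E'
import numpy as np,cv2
from rig import vision
def K(n):
    i=vision.camera_info(n); return 240/np.tan(np.radians(i["fov_y"]/2)),i["cx"],i["cy"],np.array(i["R"]),np.array(i["t"])
def ray(n,u,v,z):
    f,cx,cy,R,t=K(n); c=-R.T@t; d=R.T@np.array([(u-cx)/f,(v-cy)/f,1.]); return c+d*(z-c[2])/d[2]
def proj(n,X):
    f,cx,cy,R,t=K(n); c=R@np.array(X,float)+t; return f*c[0]/c[2]+cx, f*c[1]/c[2]+cy
def cloud(n,d):
    f,cx,cy,R,t=K(n); v,u=np.mgrid[:480,:640]; P=np.stack([(u-cx)/f*d,(v-cy)/f*d,d],-1); return (P-t)@R
E
python3 - <<'E'
from h import *
p=np.load("pics/top0.npz")["p"]; d=np.load("pics/top0.npz")["d"]
s=np.load("pics/side0.npz")["p"]
def crop(p,u,v,r,k):return cv2.resize(p[v-r:v+r,u-r:u+r,::-1],(k,k),interpolation=cv2.INTER_CUBIC)
T=[(356,278),(464,247),(189,288),(137,247),(267,273),(301,304)]
row=np.hstack([crop(p,u,v,30 if u==189 else 22,260) for u,v in T[:3]]); row2=np.hstack([crop(p,u,v,22,260) for u,v in T[3:]])
cv2.imwrite("pics/crop0.png",np.vstack([row,row2]))
S=[(289,270),(332,340),(273,204),(296,183),(286,228),(304,370)]
cv2.imwrite("pics/crop1.png",np.vstack([np.hstack([crop(s,u,v,20,260) for u,v in S[:3]]),np.hstack([crop(s,u,v,20,260) for u,v in S[3:]])]))
W=cloud("top",d)
for n,(u,v) in zip("tape hex mark timer blue pot".split(),T): print(n,ray("top",u,v,0).round(),W[v,u].round(),W[v-25:v+25,u-25:u+25,2].max().round(1))
for u,v in[(220,260),(300,250),(380,330)]:print("table",W[v,u].round(1))
E
```

```text
tape [ 413. -106.    0.] [ 413. -106.    1.] 1042.0
hex [ 485. -359.    0.] [ 484. -358.    3.] 1042.0
mark [391. 272.   0.] [390. 269.  14.] 1042.0
timer [484. 393.   0.] [480. 380.  36.] 1042.0
blue [424.  97.   0.] [424.  97.   5.] 1042.0
pot [354.  19.   0.] [354.  19.   4.] 1042.0
table [454.  204.    1.5]
table [477.1  22.    2. ]
table [ 295.9 -159.1    1.5]
```

View pics/crop0.png

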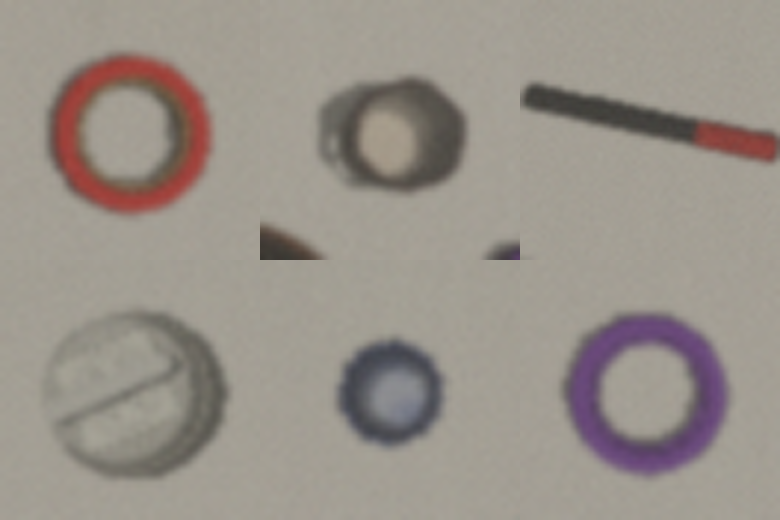

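View pics/crop1.png

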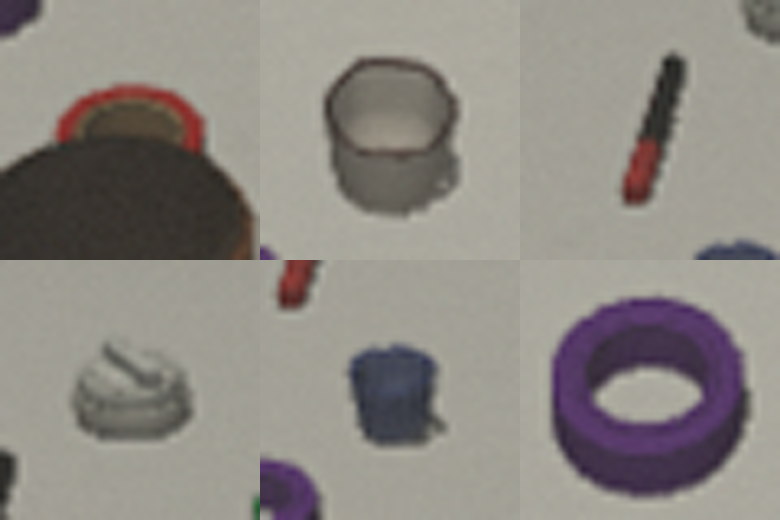

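The crops confirm the choices: the red ring with its cardboard core, the cream hexagon with a dark rim line, the fluted blue cup, the white timer with its bar, and the black and red marker. Next I'll measure the positions.

```bash
cat > meas.py <<'E'
from h import *
import sys
def meas(tag,which):
    p=np.load(f"pics/top{tag}.npz")["p"]; d=np.load(f"pics/top{tag}.npz")["d"]
    hsv=cv2.cvtColor(p,cv2.COLOR_RGB2HSV); return p,d,hsv
def blob(m,u,v,r):
    k=np.zeros_like(m); cv2.circle(k,(u,v),r,255,-1); m=cv2.bitwise_and(m,k)
    n,l,st,c=cv2.connectedComponentsWithStats(m)
    j=1+np.argmin([np.hypot(*(c[i]-(u,v)))-st[i,4]*.2 for i in range(1,n)])
    return (l==j).astype(np.uint8)*255
def wc(n,m,z):
    cs,_=cv2.findContours(m,cv2.RETR_EXTERNAL,cv2.CHAIN_APPROX_NONE); c=max(cs,key=cv2.contourArea)[:,0]
    P=np.array([ray(n,u,v,z)[:2] for u,v in c]).astype(np.float32); return P
E
python3 - <<'E'
from meas import *
f,cx,cy,R,t=K("top");print("cam",(-R.T@t).round())
p,d,hsv=meas(0,0); W=cloud("top",d); H,S,V=cv2.split(hsv)
print("tableHSV",hsv[250,220],hsv[250,300])
# trays & marks
for nm,lo,hi,pix in(("Y",(18,120,60),(35,255,255),(362,193)),("G",(50,80,40),(85,255,255),(238,193))):
    m=blob(cv2.inRange(hsv,lo,hi),*pix,70); m=cv2.morphologyEx(m,cv2.MORPH_CLOSE,np.ones((3,3)))
    P=wc("top",m,9); r=cv2.minAreaRect(P); print(nm,"rect z9",np.round(r[0],1),np.round(r[1],1),round(r[2],1))
    cs,h=cv2.findContours(m,cv2.RETR_CCOMP,cv2.CHAIN_APPROX_NONE)
    for c,hh in zip(cs,h[0]):
        if hh[3]>=0 and cv2.contourArea(c)>50:
            mm=np.zeros_like(m); cv2.drawContours(mm,[c],-1,255,-1); 
            # weighted centroid
            M=cv2.moments(c); u,v=M["m10"]/M["m00"],M["m01"]/M["m00"]
            Q=np.array([ray("top",a,b,4)[:2] for a,b in c[:,0]]).astype(np.float32); rr=cv2.minAreaRect(Q)
            print("  mark",round(u,1),round(v,1),ray("top",u,v,4)[:2].round(1),np.round(rr[1],1),round(rr[2],1))
E
python3 - <<'E'
from meas import *
p,d,hsv=meas(0,0); W=cloud("top",d); H,S,V=cv2.split(hsv); Hh=W[...,2]
red=cv2.inRange(hsv,(0,110,50),(8,255,255))|cv2.inRange(hsv,(172,110,50),(180,255,255))
m=blob(red,356,278,22); P=wc("top",m,11); print("tape silh",cv2.fitEllipse(P)); P=wc("top",m,22);print(" tape top",cv2.minEnclosingCircle(P))
for nm,u,v,r,zz in(("hex",464,247,20,(24,45)),("blue",267,273,14,(24,45)),("timer",137,247,22,(14,45)),("timerbar",137,247,22,(33,45)),("tape",356,278,22,(14,40)),("marker",189,286,36,(8,25)),("pot",432,285,36,(95,130))):
    k=np.zeros((480,640),np.uint8); cv2.circle(k,(u,v),r,255,-1)
    s=(k>0)&(Hh>zz[0])&(Hh<zz[1]); Q=W[s]
    if len(Q)<5: print(nm,len(Q)); continue
    rr=cv2.minAreaRect(Q[:,:2].astype(np.float32)); cc=cv2.minEnclosingCircle(Q[:,:2].astype(np.float32))
    print(nm,len(Q),"z med/max",np.median(Q[:,2]).round(1),Q[:,2].max().round(1),"rect",np.round(rr[0],1),np.round(rr[1],1),round(rr[2],1),"circ",np.round(cc[0],1),round(cc[1],1),"mean",Q.mean(0).round(1))
E
```

```text
cam [ 368.    6. 1042.]
tableHSV [ 24  24 161] [ 26  22 161]
Y rect z9 [ 611.3 -119.4] [198.  178.9] 82.2
  mark 358.0 213.6 [ 562.1 -112.3] [147.   26.7] 82.5
  mark 385.6 183.5 [ 634.  -178.1] [49.5 50.8] 89.0
  mark 341.1 177.4 [648.2 -73.7] [69.8 70.6] 0.3
G rect z9 [610.2 166.2] [196.5 176.8] 83.6
  mark 263.0 182.2 [635.6 108.6] [53.5 53.3] 46.2
tape silh ((412.044677734375, -104.55284881591797), (56.567386627197266, 56.88010025024414), 170.29733276367188)
 tape top ((411.7467956542969, -103.42973327636719), 28.962114334106445)
hex 96 z med/max 31.6 39.4 rect [ 481.1 -353.3] [42.3 41.1] 89.5 circ [ 479.8 -353.9] 22.1 mean [ 480.2 -356.5   31. ]
blue 74 z med/max 33.0 37.6 rect [422.8  94. ] [37.7 37.6] 20.5 circ [422.6  94.3] 19.8 mean [423.9  96.4  32.3]
timer 623 z med/max 28.5 44.0 rect [480.9 385.1] [61.1 57.8] 0.4 circ [481.1 386.7] 31.5 mean [480.2 383.2  28.7]
timerbar 115 z med/max 38.9 44.0 rect [490.7 391.2] [30.1 49.5] 26.1 circ [482.5 387.2] 24.8 mean [481.6 386.9  38.5]
tape 343 z med/max 22.6 28.2 rect [ 411.2 -104.1] [58.6 56.2] 89.7 circ [ 411.4 -104. ] 29.8 mean [ 411.2 -104.    22.6]
marker 359 z med/max 13.4 18.8 rect [395.4 270.2] [133.8  14.1] 77.5 circ [395.9 270.1] 66.9 mean [394.7 267.8  13.3]
pot 600 z med/max 108.6 116.4 rect [ 393.7 -260.5] [96.5 96.8] 18.3 circ [ 393.8 -260.3] 49.3 mean [ 393.3 -258.8  107.9]
```

```bash
python3 - <<'E'
from meas import *
p,d,hsv=meas(0,0); W=cloud("top",d); H,S,V=cv2.split(hsv); Hh=W[...,2]
dk=cv2.inRange(hsv,(0,0,0),(180,255,70))
for u,v in((218,178),(263,182),(341,177),(386,183)):
    m=blob(dk,u,v,22); M=cv2.moments(m,True); a,b=M["m10"]/M["m00"],M["m01"]/M["m00"]; Q=wc("top",m,4); print("disc",round(a,1),round(b,1),ray("top",a,b,4)[:2].round(1),np.round(cv2.minAreaRect(Q)[1],1), hsv[v,u])
# dark bar edge of timer
k=np.zeros_like(V);cv2.circle(k,(137,247),12,255,-1)
vs=V[(k>0)]; s=(k>0)&(V<np.percentile(vs,8)); yy,xx=np.nonzero(s); P=np.array([ray("top",a,b,38)[:2] for a,b in zip(xx,yy)]).astype(np.float32)
l=cv2.fitLine(P,cv2.DIST_HUBER,0,.01,.01).ravel(); print("bar edge ang",np.degrees(np.arctan2(l[1],l[0])).round(1),l[2:].round(1),len(P))
s=np.load("pics/side0.npz")["p"]
a=cv2.resize(p[225:269,442:486,::-1],(400,400),interpolation=cv2.INTER_CUBIC); b=cv2.resize(s[320:364,310:354,::-1],(400,400),interpolation=cv2.INTER_CUBIC)
cv2.imwrite("pics/hex.png",cv2.convertScaleAbs(np.hstack([a,b]),alpha=1.4,beta=-20))
for X in((481,-353.5,34),(423,94.2,35),(412,-104.3,22)): print("side proj",np.round(proj("side",X),1),"top",np.round(proj("top",X),1))
E
```

```text
Traceback (most recent call last):
  File "meas.py", line 9, in blob
    j=1+np.argmin([np.hypot(*(c[i]-(u,v)))-st[i,4]*.2 for i in range(1,n)])
        ~~~~~~~~~^^^^^^^^^^^^^^^^^^^^^^^^^^^^^^^^^^^^^^^^^^^^^^^^^^^^^^^^^^
ValueError: attempt to get argmin of an empty sequence
```

```bash
python3 - <<'E'
from meas import *
p,d,hsv=meas(0,0); W=cloud("top",d); H,S,V=cv2.split(hsv); Hh=W[...,2]
print(p[178,218],p[182,263],p[200,240],p[177,341],p[200,360])
mx=p.max(2)
for u,v in((218,178),(263,182),(341,177),(386,183)):
    thr=(int(mx[v,u])+ (int(mx[200,240]) if u<300 else int(mx[195,362])))//2
    m=blob((mx<thr).astype(np.uint8)*255,u,v,21); M=cv2.moments(m,True); a,b=M["m10"]/M["m00"],M["m01"]/M["m00"]; Q=wc("top",m,4); print("disc",thr,round(a,1),round(b,1),ray("top",a,b,4)[:2].round(1),np.round(cv2.minAreaRect(Q)[1],1))
k=np.zeros_like(V);cv2.circle(k,(137,247),12,255,-1)
vs=V[(k>0)]; s=(k>0)&(V<np.percentile(vs,8)); yy,xx=np.nonzero(s); P=np.array([ray("top",a,b,38)[:2] for a,b in zip(xx,yy)]).astype(np.float32)
l=cv2.fitLine(P,cv2.DIST_HUBER,0,.01,.01).ravel(); print("bar edge ang",np.degrees(np.arctan2(l[1],l[0])).round(1),l[2:].round(1),len(P))
s=np.load("pics/side0.npz")["p"]
a=cv2.resize(p[225:269,442:486,::-1],(400,400),interpolation=cv2.INTER_CUBIC); b=cv2.resize(s[320:364,310:354,::-1],(400,400),interpolation=cv2.INTER_CUBIC)
cv2.imwrite("pics/hex.png",cv2.convertScaleAbs(np.hstack([a,b]),alpha=1.4,beta=-20))
for X in((481,-353.5,34),(423,94.2,35),(412,-104.3,22)): print("side proj",np.round(proj("side",X),1),"top",np.round(proj("top",X),1))
E
```

```text
[78 85 74] [64 70 60] [ 59 120  69] [63 61 49] [169 143  37]
disc 102 218.2 177.4 [646.4 212.8] [74.  74.3]
disc 95 263.0 182.7 [634.3 108.5] [50.3 49.7]
disc 116 341.1 177.5 [648.  -73.7] [68.5 69.6]
disc 116 385.5 183.5 [ 633.9 -177.9] [49.3 50.8]
bar edge ang -10.9 [474.5 358.4] 34
side proj [331.7 335.7] top [466.9 247. ]
side proj [286. 224.] top [266.9 272.8]
side proj [288.5 269.9] top [356.1 278. ]
```

View pics/hex.png

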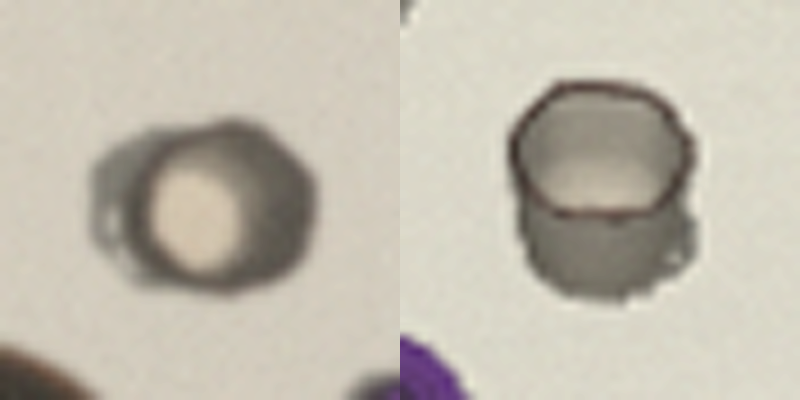

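```bash
python3 - <<'E'
from meas import *
for X,Y in((512,147),(560,85),(640,90),(690,155),(645,213),(548,208)):
    print(ray("side",310+(X-400)*.11,320+Y*.11,34)[:2].round(1))
print()
for X,Y in((235,120),(302,150),(315,195),(290,265),(228,292),(150,240),(165,155)):
    print(ray("top",442+X*.11,225+Y*.11,34)[:2].round(1))
p,d,hsv=meas(0,0);print(ray("top",492,278,20).round(), ray("side",332,341,17).round())
# timer dark edge
t=cv2.resize(p[228:268,117:157,::-1],(560,560),interpolation=cv2.INTER_CUBIC);cv2.imwrite("pics/timer.png",cv2.convertScaleAbs(t,alpha=1.4,beta=-20))
E
```

```text
[ 461.4 -351.9]
[ 475.5 -334.4]
[ 493.8 -338.7]
[ 501.5 -360.3]
[ 488.1 -376. ]
[ 466.6 -371.4]

[ 501.  -356.6]
[ 493.5 -373. ]
[ 482.3 -375.7]
[ 464.9 -368.7]
[ 458.2 -353. ]
[ 471.  -334.1]
[ 492.2 -338.7]
[ 412. -413.   20.] [ 482. -353.   17.]
```

View pics/timer.png

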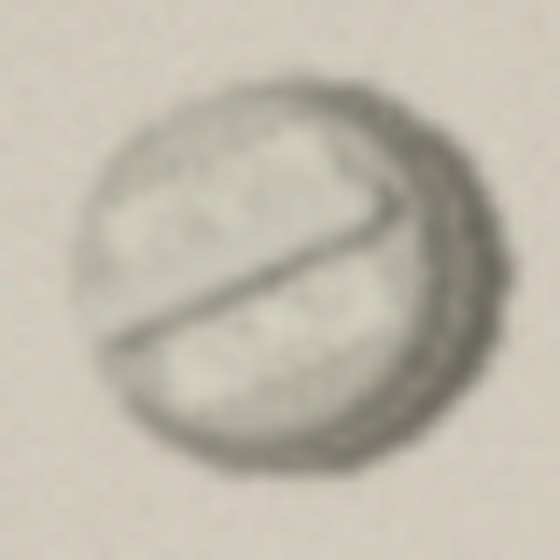

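Measurements so far, in mm with yaw in degrees:

| Thing | Position | Yaw |
|---|---|---|
| tape | (412, -104.3) | – |
| hex cup | (481, -354.5) | flats' normal 77.5 |
| marker | (395.4, 270.2) | 77.6 |
| timer | (481.5, 386.8) | bar ~115.6 |
| blue cup | (422.8, 94.2) | – |
| yellow large / small / bar | (648, -73.7) / (634, -177.9) / (562, -112.3) | -7.7 |
| green large / small | (646.2, 212.8) / (634.5, 108.5) | – |

I'll start with the tape.

```bash
python3 -m pendant '[[[-1,0.2296,-0.5966,0,-77.4],[-1,0.2296,-0.5966,0,-77.4],[-1,0.2296,-0.5966,0,-77.4],[-1,0.2296,-0.5966,0,-77.4],[-1,0.2296,-0.5966,0,-77.4],[-1,0.2296,-0.5966,0,-77.4],[-1,0.2296,-0.5966,0,-77.4],[-1,0.2296,-0.5966,0,-77.4],[-1,0.2296,-0.5966,0,-77.4],[-1,0.2296,-0.5966,0,-77.4],[-1,0.2296,-0.5966,0,-77.4],[-1,0.2296,-0.5966,0,-77.4],[-1,0.2296,-0.5966,0,-77.4],[-1,0.2296,-0.5966,0,-77.4],[-1,0.2296,-0.5966,-0.1,-77.4],[-1,0.2296,-0.5966,-0.15,-77.4],[-1,0.2296,-0.5966,-0.18,-77.4],[-1,0.2296,-0.5966,-0.18,-77.4],[-1,0.2296,-0.5966,-0.18,-77.4],[-1,0.2296,-0.5966,-0.18,-77.4]]]' 40
python3 - <<'E'
from meas import *
for n in("top","side"):
    p,d=vision.capture(n); cv2.imwrite(f"pics/{n}1.png",p[:,:,::-1])
E
```

```text
time_s: 2.1
eef_pos: [412.3, -104.1, 52.1]
ee_rot: [0.0, 0.998, -0.067, 0.0]
force: [0.4, 0.2, 1.2]
grip_width: 1.0
```

View pics/side1.png

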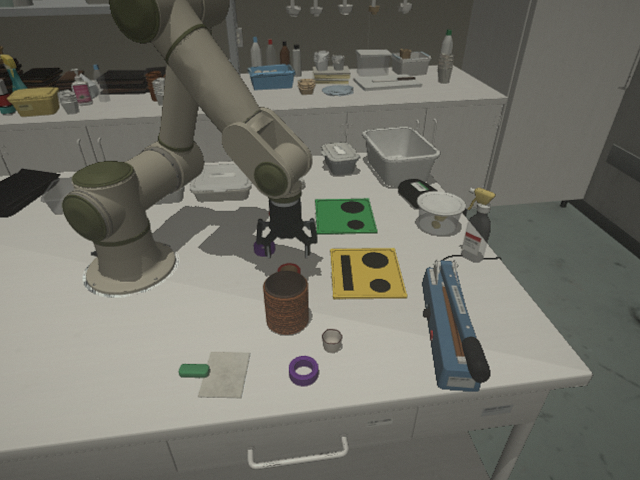

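The side view shows the gripper over the red ring (289,268), clear of the pot. Now I'll descend, grip and lift slightly.

```bash
python3 -m pendant '[[[-1,0,0,-0.03,0],[-1,0,0,-0.048,0],[-1,0,0,-0.048,0],[1,0,0,-0.048,0],[1,0,0,-0.048,0],[1,0,0,-0.048,0],[1,0,0,-0.048,0],[1,0,0,-0.048,0],[1,0,0,-0.048,0],[1,0,0,-0.048,0],[1,0,0,-0.048,0],[1,0,0,-0.048,0],[1,0,0,-0.02,0],[1,0,0,0.02,0],[1,0,0,0.05,0],[1,0,0,0.05,0]]]' 40
python3 - <<'E'
from meas import *
for n in("side",):
    p,d=vision.capture(n); cv2.imwrite(f"pics/{n}2.png",cv2.resize(p[190:310,220:380,::-1],(800,600)))
E
```

```text
time_s: 3.8
eef_pos: [414.0, -105.3, 105.6]
ee_rot: [0.002, 0.998, -0.067, 0.004]
force: [0.9, -0.8, -1.0]
grip_width: 0.69
```

View pics/side2.png

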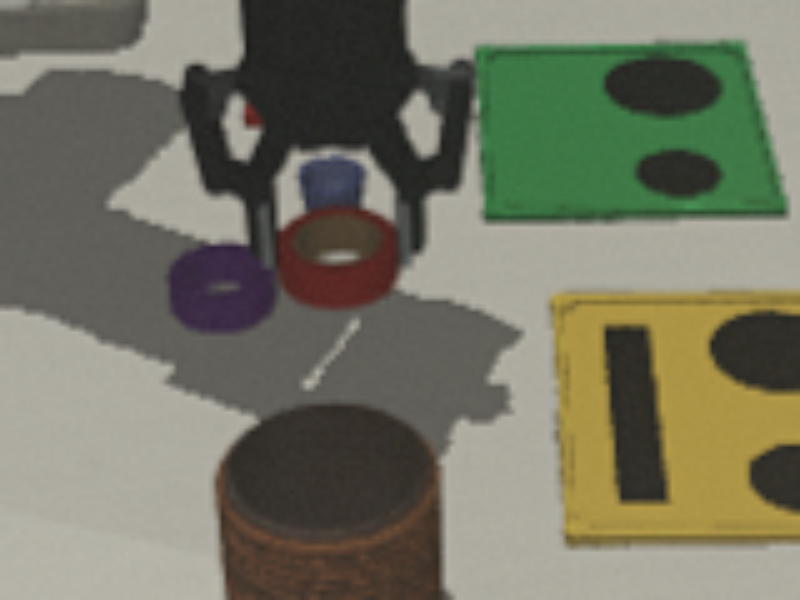

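The ring is gripped level at 0.69 opening. Next I'll carry it to the large yellow disc, moving by (+236.0, +30.6).

```bash
python3 -m pendant '[[[1,0.236,0.0306,0,0],[1,0.236,0.0306,0,0],[1,0.236,0.0306,0,0],[1,0.236,0.0306,0,0],[1,0.236,0.0306,0,0],[1,0.236,0.0306,0,0],[1,0.236,0.0306,-0.04,0],[1,0.236,0.0306,-0.07,0],[1,0.236,0.0306,-0.085,0],[1,0.236,0.0306,-0.09,0],[1,0.236,0.0306,-0.0938,0],[1,0.236,0.0306,-0.0938,0],[1,0.236,0.0306,-0.0938,0]]]'

```

```text
time_s: 5.15
eef_pos: [648.6, -74.0, 9.5]
ee_rot: [0.0, 0.998, -0.067, 0.001]
force: [-3.7, -0.1, 7.1]
grip_width: 0.683
```

```bash
python3 -m pendant '[[[-0.65,0,0,0,0],[-0.65,0,0,0,0],[-0.65,0,0,0,0],[-0.65,0,0,0,0],[-0.65,0,0,0.02,0],[-0.65,0,0,0.06,0],[-0.65,0,0,0.1,0],[-0.65,-0.05,-0.05,0.15,0],[-0.65,-0.1,-0.1,0.15,0],[-0.65,-0.15,-0.15,0.15,0],[-0.65,-0.15,-0.2,0.15,0],[-0.65,-0.167,-0.25,0.15,0],[-0.65,-0.167,-0.2808,0.15,0],[-0.65,-0.167,-0.2808,0.15,0]]]'
python3 - <<'E'
from meas import *
p,d=vision.capture("top"); np.savez("pics/top3.npz",p=p,d=d); cv2.imwrite("pics/top3.png",p[:,:,::-1])
p,d,hsv=meas(3,0)
red=cv2.inRange(hsv,(0,110,50),(8,255,255))|cv2.inRange(hsv,(172,110,50),(180,255,255))
m=blob(red,341,177,25); P=wc("top",m,15); print("tape",cv2.fitEllipse(P))
E
```

```text
time_s: 6.55
eef_pos: [479.9, -356.6, 157.9]
ee_rot: [0.0, 0.998, -0.068, 0.0]
force: [0.5, -0.1, -0.0]
grip_width: 0.824
tape ((648.3761596679688, -73.59661102294922), (58.83747863769531, 59.81820297241211), 152.80963134765625)
```

View pics/top3.png

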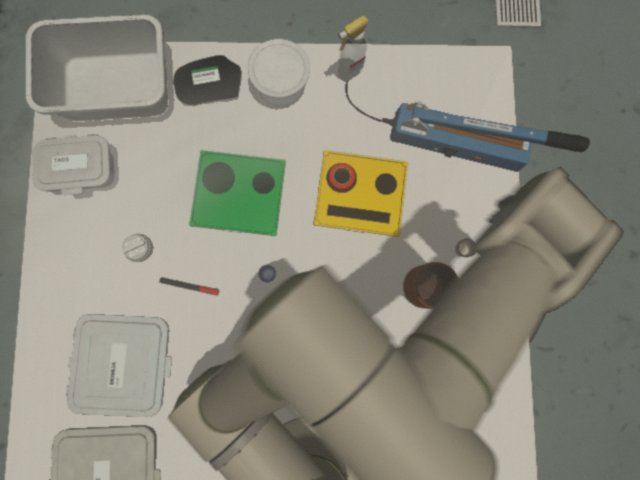

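The tape is centred to within about 0.5 mm on the disc at (341,177). Next is the hex cup, with the jaws on its flats at 18.5°.

```bash
python3 -m pendant '[[[-0.65,0,0,-0.04,26.2],[-0.65,0,0,-0.08,26.2],[-0.65,0,0,-0.1,26.2],[-0.65,0,0,-0.1,26.2],[-0.65,0,0,-0.1,26.2],[-0.65,0,0,-0.13,26.2],[-0.65,0,0,-0.1475,26.2],[-0.65,0,0,-0.1475,26.2],[-0.65,0,0,-0.1475,26.2],[1,0,0,-0.1475,26.2],[1,0,0,-0.1475,26.2],[1,0,0,-0.1475,26.2],[1,0,0,-0.1475,26.2],[1,0,0,-0.1475,26.2],[1,0,0,-0.1475,26.2],[1,0,0,-0.1475,26.2],[1,0,0,-0.1475,26.2],[1,0,0,-0.1475,26.2]]]' 30
python3 - <<'E'
from meas import *
for n in("side",):
    p,d=vision.capture(n); cv2.imwrite(f"pics/{n}4.png",cv2.resize(p[240:400,240:450,::-1],(787,600)))
E
```

```text
time_s: 8.4
eef_pos: [481.5, -355.1, 11.5]
ee_rot: [0.001, 0.987, 0.16, 0.001]
force: [-1.5, 0.4, 5.5]
grip_width: 0.467
```

View pics/side4.png

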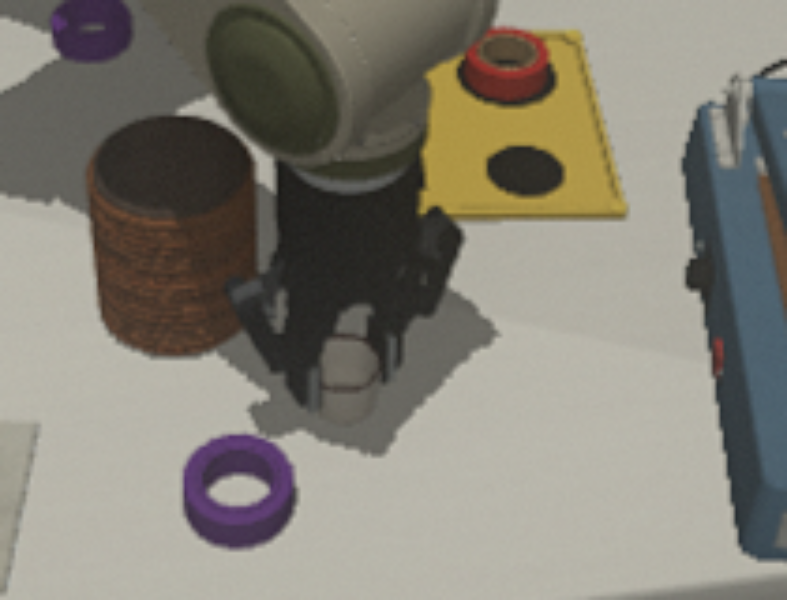

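```bash
python3 -m pendant '[[[1,0,0,0.03,0],[1,0,0,0.07,0],[1,0,0,0.1,0],[1,0.153,0.1766,0.1,0],[1,0.153,0.1766,0.1,0],[1,0.153,0.1766,0.1,0],[1,0.153,0.1766,0.1,0],[1,0.153,0.1766,0.1,0],[1,0.153,0.1766,0.1,0],[1,0.153,0.1766,0.1,0],[1,0.153,0.1766,0.06,0],[1,0.153,0.1766,0.03,0],[1,0.153,0.1766,0.014,0],[1,0.153,0.1766,0.008,0],[1,0.153,0.1766,0.0045,0],[1,0.153,0.1766,0.0045,0],[1,0.153,0.1766,0.0045,0]]]'
python3 - <<'E'
from meas import *
for n in("side",):
    p,d=vision.capture(n); cv2.imwrite(f"pics/{n}5.png",cv2.resize(p[220:320,320:450,::-1],(780,600)))
E
```

```text
time_s: 10.15
eef_pos: [634.6, -178.4, 15.9]
ee_rot: [0.001, 0.987, 0.16, 0.001]
force: [-0.3, -0.1, -0.3]
grip_width: 0.471
```

View pics/side5.png

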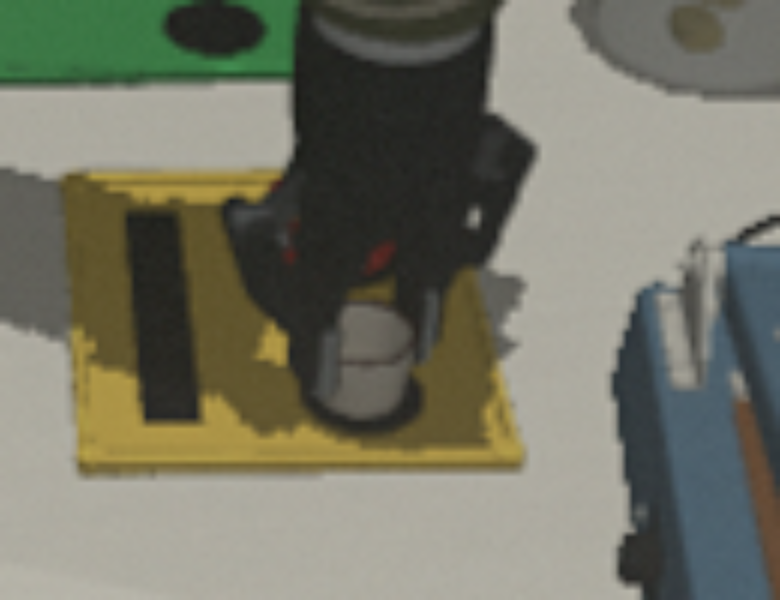

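```bash
python3 -m pendant '[[[1,0,0,-0.0015,0],[1,0,0,-0.0015,0],[-0.25,0,0,-0.0015,0],[-0.25,0,0,-0.0015,0],[-0.25,0,0,-0.0015,0],[-0.25,0,0,-0.0015,0],[-0.25,0,0,0.02,0],[-0.25,0,0,0.06,0],[-0.25,0,0,0.1,0],[-0.25,-0.2386,0.4481,0.1355,-30.9],[-0.25,-0.2386,0.4481,0.1355,-30.9],[-0.25,-0.2386,0.4481,0.1355,-30.9],[-0.25,-0.2386,0.4481,0.1355,-30.9],[-0.25,-0.2386,0.4481,0.1355,-30.9],[-0.25,-0.2386,0.4481,0.1355,-30.9],[-0.25,-0.2386,0.4481,0.1355,-30.9],[-0.25,-0.2386,0.4481,0.1355,-30.9],[-0.25,-0.2386,0.4481,0.1355,-30.9],[-0.25,-0.2386,0.4481,0.1355,-30.9],[-0.25,-0.2386,0.4481,0.1355,-30.9]]]'
python3 - <<'E'
from meas import *
p,d=vision.capture("top"); np.savez("pics/top6.npz",p=p,d=d); 
cv2.imwrite("pics/top6.png",np.hstack([cv2.resize(p[140:250,300:420,::-1],(400,367)),cv2.resize(p[::,::,::-1],(400,300))]) if 0 else p[:,:,::-1])
W=cloud("top",d)
k=np.zeros((480,640),np.uint8); cv2.circle(k,(386,183),16,255,-1)
Q=W[(k>0)&(W[...,2]>28)&(W[...,2]<48)]
rr=cv2.minAreaRect(Q[:,:2].astype(np.float32)); print(len(Q),rr,cv2.minEnclosingCircle(Q[:,:2].astype(np.float32)),Q.mean(0),Q[:,2].max())
cv2.imwrite("pics/top6c.png",cv2.resize(p[140:250,300:420,::-1],(780,715))[:600])
E
```

```text
time_s: 12.2
eef_pos: [393.1, 273.5, 150.5]
ee_rot: [-0.0, 0.994, -0.106, 0.0]
force: [0.0, -0.0, -0.1]
grip_width: 0.622
82 ((632.6842651367188, -177.03823852539062), (40.717567443847656, 41.854522705078125), 10.162503242492676) ((632.8382568359375, -177.31326293945312), 21.520610809326172) [ 634.35060991 -178.52022959   35.28831805] 41.82380947647701
```

View pics/top6c.png

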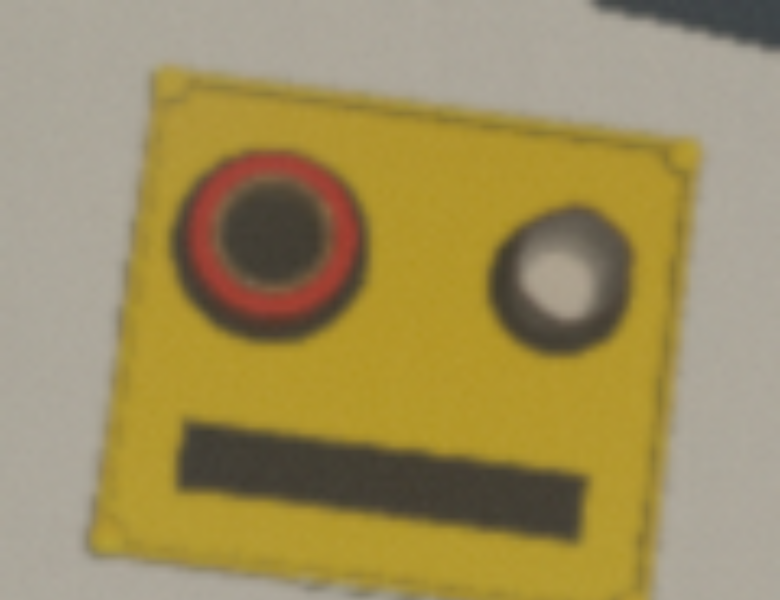

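View pics/top6.png

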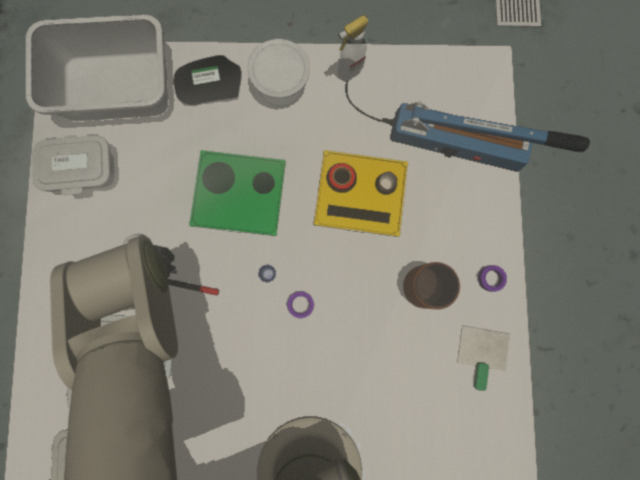

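The hex cup is on the small disc at (386,183), within 1–2 mm. Next is the marker.

```bash
python3 -m pendant '[[[-0.25,0,0,-0.05,0],[-0.25,0,0,-0.1,0],[-0.25,0,0,-0.13,0],[-0.25,0,0,-0.1475,0],[-0.25,0,0,-0.1475,0],[-0.25,0,0,-0.1475,0],[1,0,0,-0.1475,0],[1,0,0,-0.1475,0],[1,0,0,-0.1475,0],[1,0,0,-0.1475,0],[1,0,0,-0.1475,0],[1,0,0,-0.1475,0],[1,0,0,-0.1475,0],[1,0,0,-0.1475,0],[1,0,0,-0.12,0],[1,0,0,-0.07,0],[1,0,0,-0.0475,0],[1,0,0,-0.0475,0]]]' 40
python3 - <<'E'
from meas import *
for n in("side",):
    p,d=vision.capture(n); cv2.imwrite(f"pics/{n}7.png",cv2.resize(p[120:240,220:380,::-1],(800,600)))
E
```

```text
time_s: 14.05
eef_pos: [396.9, 270.9, 105.8]
ee_rot: [-0.002, 0.994, -0.108, 0.003]
force: [-0.0, 0.1, -0.6]
grip_width: 0.146
```

View pics/side7.png

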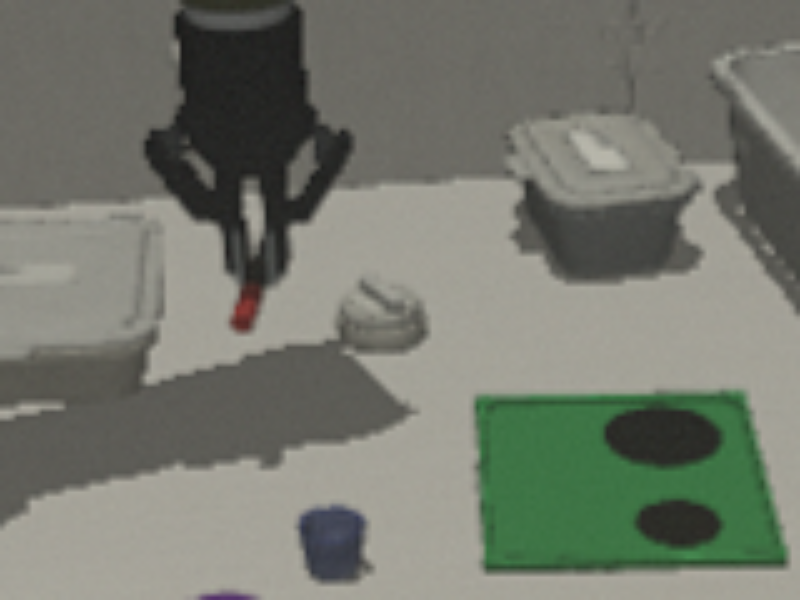

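```bash
python3 -m pendant '[[[1,0.1666,-0.3825,0,4.8],[1,0.1666,-0.3825,0,4.8],[1,0.1666,-0.3825,0,4.8],[1,0.1666,-0.3825,0,4.8],[1,0.1666,-0.3825,0,4.8],[1,0.1666,-0.3825,0,4.8],[1,0.1666,-0.3825,0,4.8],[1,0.1666,-0.3825,0,4.8],[1,0.1666,-0.3825,0,4.8],[1,0.1666,-0.3825,0,4.8],[1,0.1666,-0.3825,-0.04,4.8],[1,0.1666,-0.3825,-0.07,4.8],[1,0.1666,-0.3825,-0.086,4.8],[1,0.1666,-0.3825,-0.092,4.8],[1,0.1666,-0.3825,-0.0955,4.8],[1,0.1666,-0.3825,-0.0957,4.8],[1,0.1666,-0.3825,-0.0957,4.8]]]'
python3 - <<'E'
from meas import *
for n in("side",):
    p,d=vision.capture(n); cv2.imwrite(f"pics/{n}8.png",cv2.resize(p[220:320,310:440,::-1],(780,600)))
E
```

```text
time_s: 15.8
eef_pos: [562.2, -111.7, 7.5]
ee_rot: [0.0, 0.998, -0.066, 0.0]
force: [-0.1, 0.6, 3.4]
grip_width: 0.143
```

View pics/side8.png

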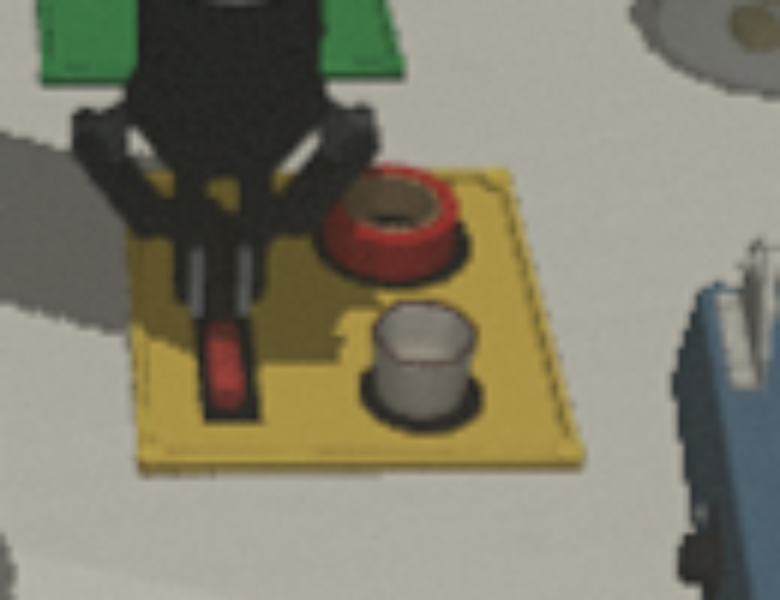

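```bash
python3 -m pendant '[[[0.3,0,0,0,0],[0.3,0,0,0,0],[0.3,0,0,0,0],[0.3,0,0,0.02,0],[0.3,0,0,0.06,0],[0.3,0,0,0.1,0],[0.3,-0.0805,0.4991,0.1432,33.2],[0.3,-0.0805,0.4991,0.1432,33.2],[0.3,-0.0805,0.4991,0.1432,33.2],[0.3,-0.0805,0.4991,0.1432,33.2],[0.3,-0.0805,0.4991,0.1432,33.2],[0.3,-0.0805,0.4991,0.1432,33.2],[0.3,-0.0805,0.4991,0.1432,33.2],[0.3,-0.0805,0.4991,0.1432,33.2],[0.3,-0.0805,0.4991,0.1432,33.2],[0.3,-0.0805,0.4991,0.1432,33.2],[0.3,-0.0805,0.4991,0.1432,33.2],[0.3,-0.0805,0.4991,0.1432,33.2],[0.3,-0.0805,0.4991,0.1432,33.2]]]'
python3 - <<'E'
from meas import *
p,d=vision.capture("top"); np.savez("pics/top9.npz",p=p,d=d)
cv2.imwrite("pics/top9c.png",cv2.resize(p[140:250,300:420,::-1],(654,600)))
W=cloud("top",d); k=np.zeros((480,640),np.uint8); cv2.circle(k,(358,214),38,255,-1)
X,Y=W[...,0],W[...,1]; xt=(X-611.6)*.991-(Y+119)*.134; yt=(X-611.6)*.134+(Y+119)*.991
Q=W[(abs(xt+50)<20)&(abs(yt)<85)&(W[...,2]>13)&(W[...,2]<30)]
print(cv2.minAreaRect(Q[:,:2].astype(np.float32)),Q.mean(0),len(Q))
ps,_=vision.capture("side"); cv2.imwrite("pics/side9.png",cv2.resize(ps[120:240,220:380,::-1],(800,600)))
E
```

```text
time_s: 17.75
eef_pos: [481.7, 385.8, 149.7]
ee_rot: [0.0, 0.975, 0.221, -0.0]
force: [0.3, 0.0, -0.1]
grip_width: 0.35
((559.5502319335938, -111.12965393066406), (133.91897583007812, 14.431595802307129), 83.3482437133789) [ 559.33753058 -114.00513714   17.28948469] 319
```

View pics/top9c.png

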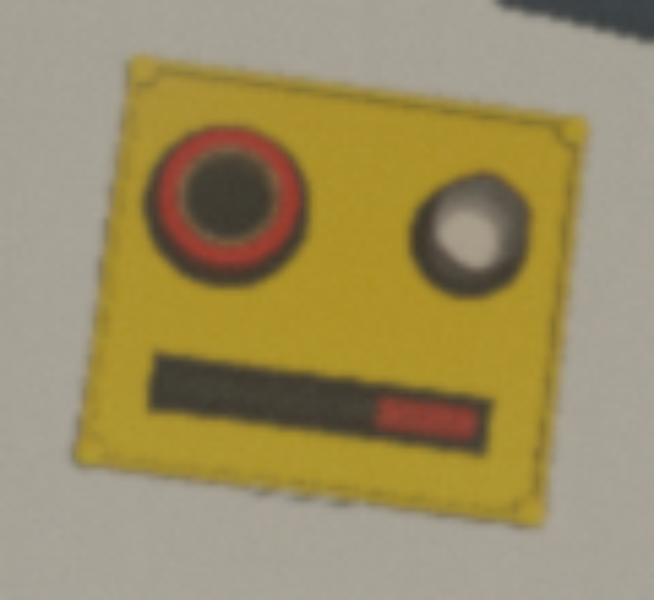

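View pics/side9.png

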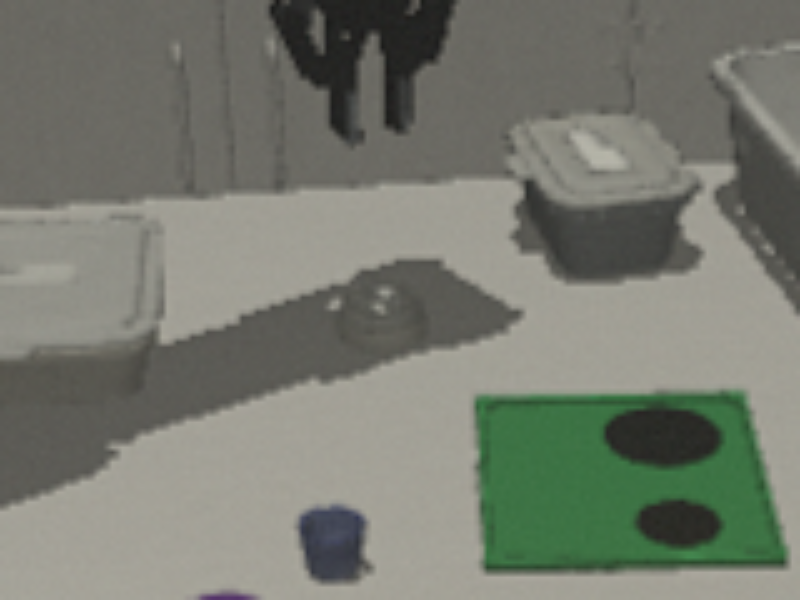

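The marker lies on the bar, centred to within about 1 mm once parallax is allowed for. The gripper is above the timer and aligned with its bar.

```bash
python3 -m pendant '[[[0.3,0,0,-0.05,0],[0.3,0,0,-0.09,0],[0.3,0,0,-0.11,0],[0.3,0,0,-0.12,0],[0.3,0,0,-0.12,0],[0.3,0,0,-0.12,0],[1,0,0,-0.12,0],[1,0,0,-0.12,0],[1,0,0,-0.12,0],[1,0,0,-0.12,0],[1,0,0,-0.12,0],[1,0,0,-0.12,0],[1,0,0,-0.12,0]]]' 60
python3 - <<'E'
from meas import *
ps,_=vision.capture("side"); cv2.imwrite("pics/side10.png",cv2.resize(ps[150:210,260:340,::-1],(800,600)))
E
```

```text
time_s: 19.15
eef_pos: [482.2, 387.1, 31.6]
ee_rot: [-0.0, 0.975, 0.221, 0.001]
force: [-0.9, -0.9, 7.5]
grip_width: 0.075
```

View pics/side10.png

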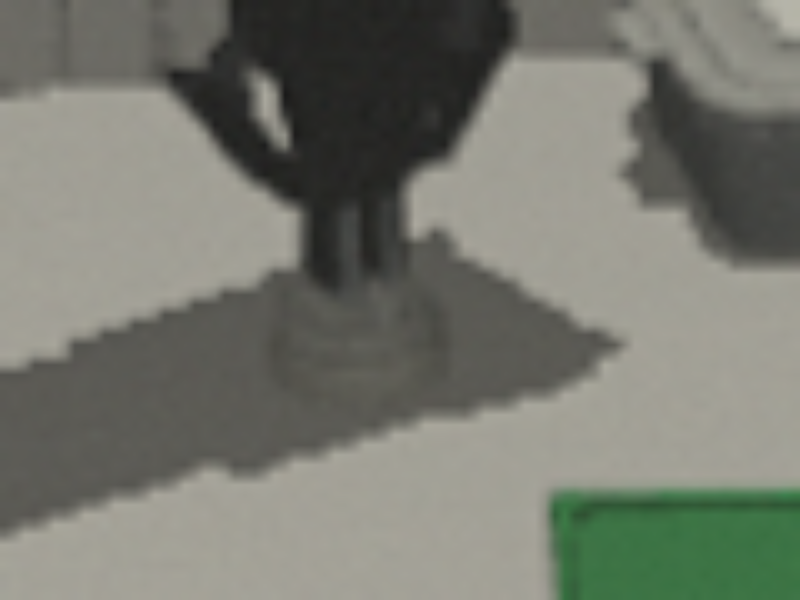

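```bash
python3 -m pendant '[[[1,0,0,0.02,0],[1,0,0,0.05,0],[1,0,0,0.08,0],[1,0.1647,-0.174,0.08,0],[1,0.1647,-0.174,0.08,0],[1,0.1647,-0.174,0.08,0],[1,0.1647,-0.174,0.08,0],[1,0.1647,-0.174,0.08,0],[1,0.1647,-0.174,0.08,0],[1,0.1647,-0.174,0.08,0],[1,0.1647,-0.174,0.08,0],[1,0.1647,-0.174,0.05,0],[1,0.1647,-0.174,0.03,0]]]'
python3 - <<'E'
from meas import *
ps,_=vision.capture("side"); cv2.imwrite("pics/side11.png",cv2.resize(ps[150:240,300:420,::-1],(800,600)))
E
```

```text
time_s: 20.5
eef_pos: [645.1, 214.2, 59.1]
ee_rot: [-0.0, 0.975, 0.222, -0.0]
force: [0.2, 0.3, -2.0]
grip_width: 0.081
```

View pics/side11.png

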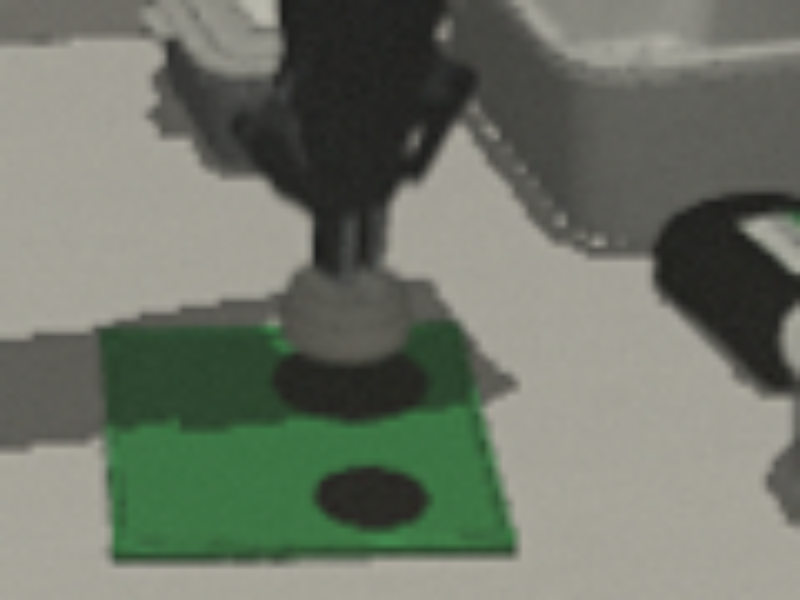

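```bash
python3 -m pendant '[[[1,0,0,-0.015,0],[1,0,0,-0.022,0],[1,0,0,-0.0255,0],[1,0,0,-0.0265,0],[1,0,0,-0.0265,0],[0.3,0,0,-0.0265,0],[0.3,0,0,-0.0265,0],[0.3,0,0,-0.0265,0],[0.3,0,0,0.0,0],[0.3,0,0,0.04,0],[-0.5,-0.2234,-0.1186,0.08,0],[-0.5,-0.2234,-0.1186,0.08,0],[-0.5,-0.2234,-0.1186,0.08,0],[-0.5,-0.2234,-0.1186,0.08,0],[-0.5,-0.2234,-0.1186,0.08,0],[-0.5,-0.2234,-0.1186,0.08,0],[-0.5,-0.2234,-0.1186,0.08,0],[-0.5,-0.2234,-0.1186,0.08,0]]]'
python3 - <<'E'
from meas import *
p,d=vision.capture("top"); np.savez("pics/top12.npz",p=p,d=d)
cv2.imwrite("pics/top12c.png",cv2.resize(p[140:250,180:300,::-1],(654,600)))
W=cloud("top",d); k=np.zeros((480,640),np.uint8); cv2.circle(k,(218,178),22,255,-1)
for lo in(17,35):
    Q=W[(k>0)&(W[...,2]>lo)&(W[...,2]<48)]
    print(len(Q),cv2.minEnclosingCircle(Q[:,:2].astype(np.float32)),Q.mean(0))
E
```

```text
time_s: 22.35
eef_pos: [424.0, 94.3, 140.3]
ee_rot: [0.0, 0.975, 0.221, 0.001]
force: [-0.2, 0.5, -0.1]
grip_width: 0.748
590 ((643.4451904296875, 213.06085205078125), 31.602182388305664) [640.51234332 210.72035015  32.29588755]
135 ((645.548095703125, 211.95460510253906), 26.00402069091797) [642.66686432 213.33396082  40.92614172]
```

View pics/top12c.png

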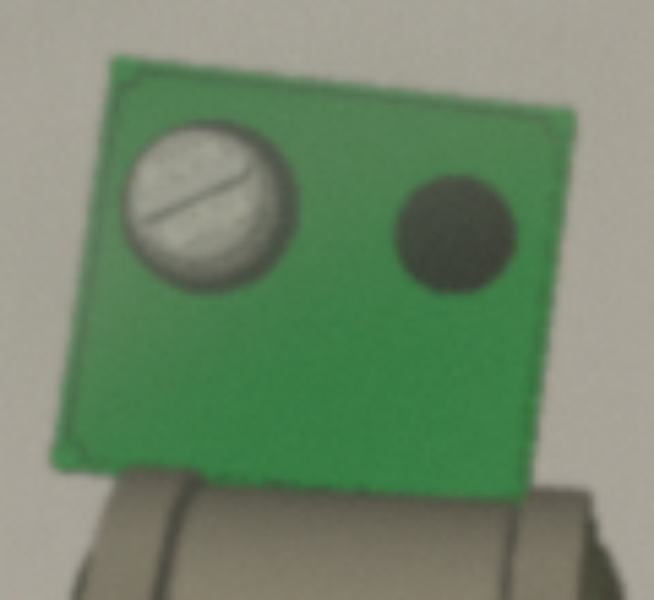

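The timer is upright on the large green disc. Next is the blue cup.

```bash
python3 -m pendant '[[[-0.5,0,0,-0.05,0],[-0.5,0,0,-0.09,0],[-0.5,0,0,-0.115,0],[-0.5,0,0,-0.13,0],[-0.5,0,0,-0.13,0],[-0.5,0,0,-0.13,0],[1,0,0,-0.13,0],[1,0,0,-0.13,0],[1,0,0,-0.13,0],[1,0,0,-0.13,0],[1,0,0,-0.13,0],[1,0,0,-0.13,0],[1,0,0,-0.13,0],[1,0,0,-0.13,0]]]' 30
python3 -m pendant '[[[1,0,0,0.02,0],[1,0,0,0.06,0],[1,0,0,0.09,0],[1,0,0,0.09,0]]]'
python3 - <<'E'
from meas import *
ps,_=vision.capture("side"); cv2.imwrite("pics/side13.png",cv2.resize(ps[150:270,220:380,::-1],(800,600)))
E
```

```text
time_s: 23.8
eef_pos: [423.6, 94.2, 10.9]
ee_rot: [0.0, 0.975, 0.221, 0.001]
force: [-0.5, 0.6, 6.1]
grip_width: 0.444
time_s: 24.2
eef_pos: [424.8, 94.2, 103.5]
ee_rot: [0.001, 0.975, 0.221, 0.004]
force: [0.5, -0.6, -0.7]
grip_width: 0.448
```

View pics/side13.png

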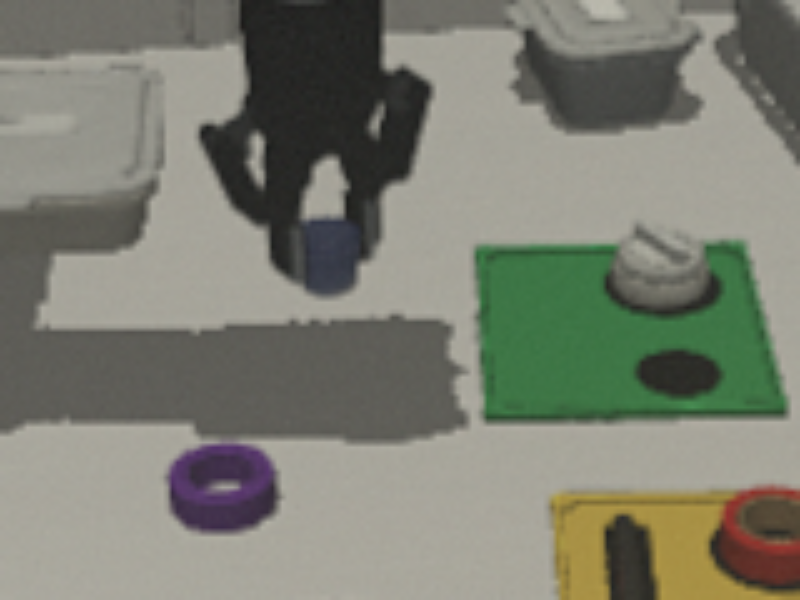

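```bash
python3 -m pendant '[[[1,0.2117,0.0143,0,0],[1,0.2117,0.0143,0,0],[1,0.2117,0.0143,0,0],[1,0.2117,0.0143,0,0],[1,0.2117,0.0143,0,0],[1,0.2117,0.0143,0,0],[1,0.2117,0.0143,-0.04,0],[1,0.2117,0.0143,-0.065,0],[1,0.2117,0.0143,-0.079,0],[1,0.2117,0.0143,-0.084,0],[1,0.2117,0.0143,-0.0865,0],[1,0.2117,0.0143,-0.0865,0],[1,0.2117,0.0143,-0.0865,0]]]'
python3 -m pendant '[[[1,0,0,-0.0005,0],[-0.2,0,0,-0.0005,0],[-0.2,0,0,-0.0005,0],[-0.2,0,0,-0.0005,0],[-0.2,0,0,-0.0005,0],[-0.2,0,0,0.02,0],[-0.2,0,0,0.06,0],[-0.2,0,0,0.1,0],[-0.2,-0.05,0,0.15,0],[-0.2,-0.25,0,0.2,0],[-0.2,-0.25,0,0.2,0],[-0.2,-0.25,0,0.2,0],[-0.2,-0.25,0,0.2,0],[-0.2,-0.25,0,0.2,0],[-0.2,-0.25,0,0.2,0]]]'
python3 - <<'E'
from meas import *
for n in("top","side"):
    p,d=vision.capture(n); np.savez(f"pics/{n}14.npz",p=p,d=d); cv2.imwrite(f"pics/{n}14.png",p[:,:,::-1])
    r=(120,320,180,430) if n=="top" else (170,310,290,430)
    cv2.imwrite(f"pics/{n}14c.png",cv2.resize(p[r[0]:r[1],r[2]:r[3],::-1],(750,600)))
E
```

```text
time_s: 25.55
eef_pos: [634.9, 108.5, 15.0]
ee_rot: [0.0, 0.975, 0.221, 0.001]
force: [-2.2, -0.5, 5.2]
grip_width: 0.442
time_s: 27.05
eef_pos: [382.8, 108.8, 214.7]
ee_rot: [0.0, 0.975, 0.222, 0.001]
force: [0.5, -0.4, 1.2]
grip_width: 0.602
```

View pics/top14c.png

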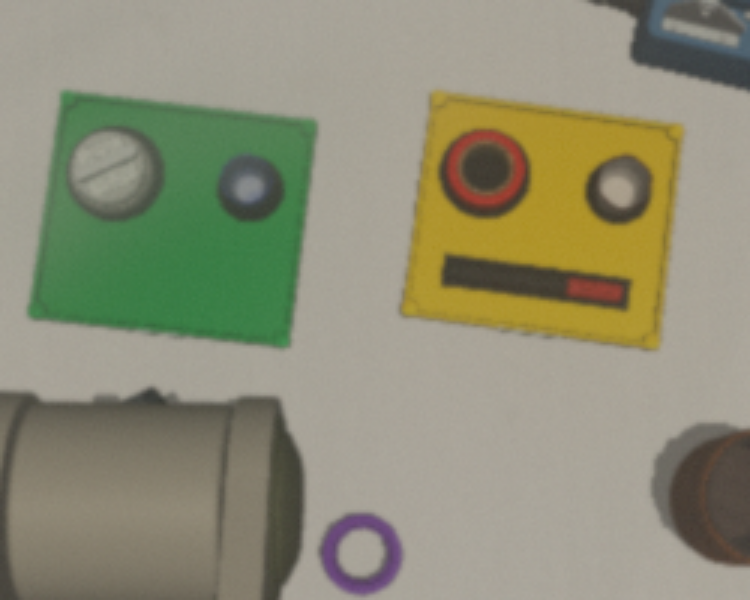

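View pics/side14c.png

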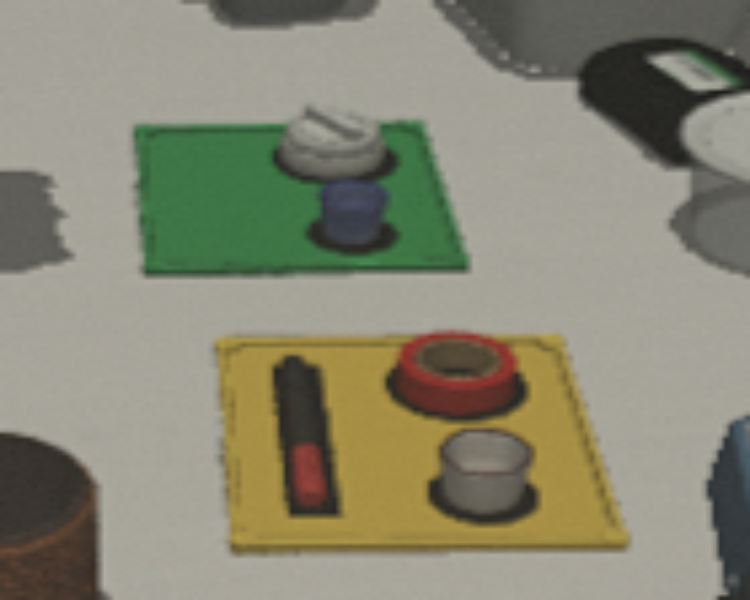

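Both views show all five upright on their marks: timer (113,173), blue cup (250,187), tape (485,172), hex cup (619,187) and marker (535,282) in the top crop. I'll do one numeric check in the tray frames.

```bash
python3 - <<'E'
from meas import *
p,d,hsv=meas(14,0); W=cloud("top",d)
s=np.load("pics/side14.npz")["p"]; hs=cv2.cvtColor(s,cv2.COLOR_RGB2HSV)
def tr(P,c,yaw):
    a=np.radians(yaw); q=np.asarray(P)[:2]-c; return np.round([q[0]*np.cos(a)+q[1]*np.sin(a),-q[0]*np.sin(a)+q[1]*np.cos(a)],1)
Y=(np.array([611.6,-119.]),-7.7); G=(np.array([610.8,166.4]),-6.5)
for m_ in((646.2,212.8),(634.5,108.5)): print("G mark",tr(m_,*G))
def red(h): return cv2.inRange(h,(0,110,50),(8,255,255))|cv2.inRange(h,(172,110,50),(180,255,255))
P=wc("top",blob(red(hsv),341,177,25),15); print("tape",tr(cv2.fitEllipse(P)[0],*Y))
P=wc("top",blob(red(hsv),376,217,20),13); r=cv2.minAreaRect(P); T=np.array([tr(x,*Y) for x in P]); print("cap x/y range",T.min(0),T.max(0),"want x~-57..-43, ymin -67")
P=wc("side",blob(red(hs),347,281,16),12); T=np.array([tr(x,*Y) for x in P]); print("cap side",T.min(0),T.max(0))
b=cv2.inRange(hsv,(100,60,0),(135,255,255)); k=blob(b,264,182,14); P=wc("top",k,36); print("blue top",tr(cv2.minEnclosingCircle(P)[0],*G),cv2.minEnclosingCircle(P)[1])
for z,nm,u,v,r,T_ in((29,"blue d",264,182,15,G),(29,"hex d",386,183,15,Y),(17,"timer d",218,176,22,G)):
    k=np.zeros((480,640),np.uint8); cv2.circle(k,(u,v),r,255,-1); Q=W[(k>0)&(W[...,2]>z)&(W[...,2]<48)]; c=cv2.minEnclosingCircle(Q[:,:2].astype(np.float32)); print(nm,tr(c[0],*T_),round(c[1],1))
wh=((hsv[...,1]<60)&(hsv[...,2]>90)).astype(np.uint8)*255; k=blob(wh,217,177,17); P=wc("top",k,30); c=cv2.minEnclosingCircle(P);print("timer top",tr(c[0],*G),c[1])
d2=np.load("pics/side14.npz")["d"]; Ws=cloud("side",d2)
for nm,T_,mk,z0,r in(("timer",G,(30,50),30,40),("blue",G,(30,-55),30,30),("hex",Y,(30,-55),30,32),("tape",Y,(30,50),20,40),("marker",Y,(-50,0),12,80)):
    a=np.radians(T_[1]); c0=T_[0]+np.array([mk[0]*np.cos(a)-mk[1]*np.sin(a),mk[0]*np.sin(a)+mk[1]*np.cos(a)])
    dd=np.hypot(Ws[...,0]-c0[0],Ws[...,1]-c0[1]); Q=Ws[(dd<r)&(Ws[...,2]>z0)&(Ws[...,2]<46)]
    if nm=="marker": Q=np.array([q for q in Q if abs(tr(q,*T_)[0]+50)<18])
    c=cv2.minAreaRect(Q[:,:2].astype(np.float32)); e=cv2.minEnclosingCircle(Q[:,:2].astype(np.float32)); print("side depth",nm,tr(c[0],*T_),tr(e[0],*T_),np.round(c[1],0))
E
```

```text
G mark [29.9 50.1]
G mark [ 30.1 -54.8]
tape [30.3 49.8]
cap x/y range [-59.1 -66.9] [-43.6 -24.3] want x~-57..-43, ymin -67
cap side [-58.9 -69.4] [-44.1 -18.6]Traceback (most recent call last):
  File "<stdin>", line 12, in <module>
  File "meas.py", line 9, in blob
    j=1+np.argmin([np.hypot(*(c[i]-(u,v)))-st[i,4]*.2 for i in range(1,n)])
        ~~~~~~~~~^^^^^^^^^^^^^^^^^^^^^^^^^^^^^^^^^^^^^^^^^^^^^^^^^^^^^^^^^^
    return _wrapfunc(a, 'argmin', axis=axis, out=out, **kwds)
    return _wrapit(obj, method, *args, **kwds)
    result = getattr(arr, method)(*args, **kwds)
ValueError: attempt to get argmin of an empty sequence
```

```bash
python3 - <<'E'
from meas import *
p,d,hsv=meas(14,0); W=cloud("top",d)
def tr(P,c,yaw):
    a=np.radians(yaw); q=np.asarray(P)[:2]-c; return np.round([q[0]*np.cos(a)+q[1]*np.sin(a),-q[0]*np.sin(a)+q[1]*np.cos(a)],1)
Y=(np.array([611.6,-119.]),-7.7); G=(np.array([610.8,166.4]),-6.5)
d2=np.load("pics/side14.npz")["d"]; Ws=cloud("side",d2)
for nm,T_,mk,z0,r in(("timer",G,(30,50),30,40),("timer18",G,(30,50),16,40),("blue",G,(30,-55),30,30),("hex",Y,(30,-55),30,32),("tape",Y,(30,50),20,40),("marker",Y,(-50,0),12,80)):
  for cam,C in(("top",W),("side",Ws)):
    a=np.radians(T_[1]); c0=T_[0]+np.array([mk[0]*np.cos(a)-mk[1]*np.sin(a),mk[0]*np.sin(a)+mk[1]*np.cos(a)])
    dd=np.hypot(C[...,0]-c0[0],C[...,1]-c0[1]); Q=C[(dd<r)&(C[...,2]>z0)&(C[...,2]<46)]
    if nm=="marker": Q=np.array([q for q in Q if abs(tr(q,*T_)[0]+50)<18])
    if len(Q)<5: print(nm,cam,len(Q)); continue
    c=cv2.minAreaRect(Q[:,:2].astype(np.float32)); e=cv2.minEnclosingCircle(Q[:,:2].astype(np.float32)); print(cam,nm,"rect",tr(c[0],*T_),"circ",tr(e[0],*T_),np.round(c[1],0))
E
```

```text
top timer rect [27.5 49.4] circ [27.8 49.9] [54. 54.]
side timer rect [28.8 49.2] circ [29.8 49.4] [56. 51.]
top timer18 rect [26.4 48.4] circ [27.4 50.1] [59. 62.]
side timer18 rect [28.5 45.3] circ [28.6 45.9] [58. 63.]
top blue rect [ 28.6 -55.2] circ [ 29.3 -55.1] [39. 37.]
side blue rect [ 29.8 -55.9] circ [ 32.2 -55.5] [42. 37.]
top hex rect [ 28.2 -55.5] circ [ 28.7 -55.3] [42. 41.]
side hex rect [ 30.7 -54.8] circ [ 31.3 -54.7] [45. 41.]
top tape rect [28.4 49.6] circ [28.8 50. ] [57. 59.]
side tape rect [30. 48.] circ [27.6 50.3] [58. 61.]
top marker rect [-52.5   1. ] circ [-50.6   1. ] [134.  15.]
side marker rect [-51.    0.9] circ [-51.2   0.9] [136.  14.]
```

```bash
python3 -c "
from rig import order,monitor
print(monitor.sense()['force'],monitor.sense()['time_s']); print(order.finish_job())"
```

```text
[-0.62895862  0.15099552 -0.01298227] 27.15
the job is handed in; nothing more can be done
None
```

I made up both kits in the order asked and handed the job in at 27.15 s. The red tape, cream six-sided cup and marker are on the yellow tray, and the timer and blue cup are on the green tray. The gripper ended clear of everything. The wicker pot and the purple look-alike rings were not touched.

The last pictures from both cameras show everything upright or flat on its mark, centred to about 1–2 mm. The checks did not fully agree:
- **Top camera depth:** it put things about 1–2.5 mm nearer the robot than their marks. For the tape, its colour outline gave 0.3 mm off centre where depth gave about 1.5 mm. I took this as depth bias and corrected nothing.
- **Timer:** the side camera put its upper part within about 1 mm. A cut that took in its partly hidden base read 4–5 mm off sideways, which I put down to the hidden part.
- **Marker:** both cameras put it about 1 mm along the bar. Across the bar it was about 1 mm off by the side camera and up to 2.5 mm by the top depth.
- **Blue cup:** my check script stopped on its colour mask. It was checked only by depth and by eye, and both looked fine.

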